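# Shim up the work until the hold-down clamp bites

### The job

First take the old wooden packing block off the workpiece in the clamping fixture and drop it into the scrap crate. Then stack blue shims flat on the middle of the workpiece, only as many as it takes for the clamp bar, when its red knob is brought down, to bite firmly on the stack just before it reaches its level stop; leave spare shims on the bench. Finish while holding the bar pressed down firmly on the stack (do not let go of it), with the workpiece in its place and the toy car, tape measure and wheel left alone.

Things in the scene. Friction and masses are not known exactly. Their poses are not given: they have to be found in the camera images.
- fixture: hold-down fixture screwed to the bench: plywood base plate 235 x 90 x 10 mm with a green hinge post; its origin is on the bench surface straight under the middle of the workpiece, x runs from there to the hinge post (away from the robot), z up
- hinge (a point): hinge axis of the clamp bar, on the green post: 130 mm along the fixture's x from its origin, 70 mm above the bench; the axis runs along the fixture's y; the post reaches 84 mm above the bench
- clamp_bar (a joint): angle of the steel clamp bar in rad: 0 = level, on its stop; grows as the bar is raised, up to 1.5 (almost upright, knob about 0.27 m above the bench: keep the hand clear of it), where a weak spring holds it (pressing the knob down takes about 2 N against that spring, and it springs up again when let go; press with about 10 N for a firm hold)
- knob (a point): centre of the red ball knob, 30 mm diameter, on the free end of the clamp bar, 200 mm from the hinge (the bar, 16 mm wide and 12 mm thick, joins it from the hinge side); the bar's knob can be pinched across the fixture's y all the way down
- nose (a point): lowest point of the round rubber nose (10 mm radius) under the clamp bar, 130 mm from the hinge, so right over the workpiece's middle when the bar is down; with the bar level on its stop it is 54.5 mm above the bench
- work_center (a point): centre of the workpiece, a pale wooden blank 70 x 35 x 20 mm lying lengthwise along the fixture's x (its own y is along the length) between two low end strips on a small metal table whose height differs from job to job; its top is 10 mm above this point. Between its top and the nose of the lowered, level bar there is a gap of about 0.5 to 10 mm; the bite gives about 1 mm under a firm press
- block_center (a point): centre of the old packing block, a sawn wooden block 80 x 50 x 25 mm, lying flat on top of the workpiece, its 80 mm length (own y) along the fixture's x, 50 mm across (own x); too thick for the gap
- crate: open slatted wooden scrap crate fixed on the bench, 150 (its x) x 130 (its y) x 55 mm high outside, walls 6 mm; origin under its centre, on the bench
- car: wooden toy car 62 x 173 x 73 mm, bystander; origin at the centre of its underside
- tape: yellow tape measure 34 x 82 x 64 mm, bystander; origin at the centre of its underside
- wheel: dark turned toy wheel, 36 mm across, 14 mm thick, lying flat, bystander; origin at the centre of its underside
- shim_0_center (a point): blue plastic packing shim lying flat on the bench, 56 x 42 x 6 mm (long along its x, 42 wide along its y), with a shallow notch in one short edge; the point is its centre, 3 mm above its underside. All three shims are alike; 20 g
- shim_1_center (a point): blue plastic packing shim lying flat on the bench, 56 x 42 x 6 mm (long along its x, 42 wide along its y), with a shallow notch in one short edge; the point is its centre, 3 mm above its underside. All three shims are alike; 20 g
- shim_2_center (a point): blue plastic packing shim lying flat on the bench, 56 x 42 x 6 mm (long along its x, 42 wide along its y), with a shallow notch in one short edge; the point is its centre, 3 mm above its underside. All three shims are alike; 20 g
- shim_0: the same shim as shim_0_center; origin at the centre of its underside
- shim_1: the same shim as shim_1_center; origin at the centre of its underside
- shim_2: the same shim as shim_2_center; origin at the centre of its underside
- work: the workpiece of work_center; origin at the centre of its underside
- block: the old packing block of block_center; origin at the centre of its underside
There are look-alikes about, which are no part of the job. What is shaped like the shim_2 but orange is not meant.

How it is judged:
By the outcome, as a careful person would: the job done as asked, in the order asked, and still so for the second after the job is handed in, while the arm keeps its last pose, push and grip.
It also fails if it takes over 72 s, if anything falls off the work surface, if the arm or the gripper's body presses on something with over 40 N, if the wrist force passes 120 N, or if a joint passes its speed limit or range.

### The arm

A 6-joint arm with a two-finger parallel gripper is mounted at the origin on a cart in front of the work surface, level with it; the furniture and walls round the work are solid. World frame = base frame: x ahead of the robot, y to its left, z up, the work surface at z = 0. Lengths are in m, angles in rad, forces in N, time in s.
With the tool pointing down it reaches from about 0.3 to 0.875 m from the base axis. Payload 6.4 kg.
Tool frame: the origin (TCP) lies between the finger pads; the fingertips stand 22 mm ahead of it and the grasp point (between the pads) lies 3 mm ahead of it (robot.finger_overhang is the z of the fingertips in the tool frame, in m); z points along the fingers, y is the line along which they close (so a half turn about z gives the same grasp; the last joint's range is limited). The gripper opens to 88 mm and grips with 3 to 60 N. Pads are 18 mm wide; open, the fingers measure 123 mm over their backs; the gripper's body (75 mm by 187 mm) begins 45 mm behind the grasp point.
Start: joints at [-1.504, 0.181, 1.607, -0, 1.354, -0.206], TCP at [0.155, -0.554, 0.261] pointing down, gripper open.
Joint ranges: [-2.99, 2.99], [-0.89, 2.07], [0.3, 2.58], [-1.14, 4.28], [0, 2.63], [-3.12, 3.12]. Speed limits (rad/s): [2.57, 2.57, 3.01, 3.14, 3.14, 3.14].

### API

Orientations are given as [roll, pitch, yaw] about the fixed x, y, z axes, in that order (R = Rz(yaw) Ry(pitch) Rx(roll)).
In Python, from station import robot gives the robot as it stands.
- The arm moves only by the tool arm_command, never from a script. Its argument "plan" is a list that holds one entry, the list of rows, each a list of 6 numbers: the shift along the tool's x, y, z in mm, then the turn, a rotation vector about the tool's x, y, z in degrees. A call has 1 to 20 rows; each row is the pose to reach, as a shift and turn from the pose commanded when the call began, along the tool's axes at that moment; what a row does not reach only later rows make up. A row lasts 1/10 s, in which the tool goes at most 50 mm and 8.59 degrees, less where a joint would pass 70% of its speed; a pose out of reach is approached as far as the arm can. A call with a gripper value outside its range is refused whole. "gripper" is the closure in counts, from 0 (fully open) to 255 (shut), set as the call begins (left out, the last holds). The fingers move at their own pace and stop on an object; "newtons" is the grip in N (left out, the last holds). Time passes only in rows, so rows that repeat a pose let the fingers close. It gives the time, the measured TCP pose, the force, the opening and the grip force at its end, in the units of the state.
- robot.sense(): the state, without advancing time (a new reading comes with each control period).
- robot.snapshot(name): name is "side" or "top"; returns a dict with "img" (420x560x3 uint8, red, green, blue), "fx", "fy", "cx", "cy" (pixels), "k1" (the pictures are not rectified: a ray, as slopes to the right and down, at radius r is drawn at 1 + k1 r^2 times it, then the intrinsics apply), "extrinsics" (4x4, takes a point from world to camera coordinates). Camera axes: x right, y down, z forward; pixel columns grow to the right and rows downward; lengths in m; the calibration is good to about 2 mm. A picture is of the moment at which its call begins. There is no depth.
- robot.close_job(): hands the job in; it is judged then, once.
The state is a dict: "time_s": time; "joint_positions": joint angles; "dq": joint speeds; "tau": joint torques, N m; "position": TCP position; "orientation": TCP orientation; "ft_force": force on the tool from outside, world axes, zero at the start; "wrist_torque": the same for the moment, N m; "width": finger opening in m; "grasp_force": force on a finger pad.
Only numpy, scipy, OpenCV 4.12 (cv2) and the standard library are available. Lean on these libraries where they do the work, as an engineer would, in place of code of your own. Each camera call takes 0.05 s, during which the arm holds its last target. There are 200 camera calls.

## Working session

There is one attempt and no reset: what is moved stays moved. The work goes in short steps, Python scripts to look and compute and a tool call to move; the robot and the scene stay as the last step left them, time stands still between calls to the robot, and variables do not carry over. Pictures are saved under pics/ and viewed, at most 10 in all, crops included, and the job is handed in when it is done.

Besides the shell and the picture viewer there is one more tool, called in YAML: its name, and indented under it one key for each argument. arm_command: Moves the arm, as the interface text tells. Its arguments: {"type":"object","properties":{"plan":{"type":"array","items":{"type":"array","items":{"type":"array","items":{"type":"number"}}}},"gripper":{"type":"number"},"newtons":{"type":"number"}},"required":["plan"]}

```bash
mkdir -p pics; ls; python3 - <<'E'
from station import robot
import cv2,numpy as np
for n in("top","side"):
    s=robot.snapshot(n); cv2.imwrite(f"pics/{n}0.png",cv2.resize(s["img"][:,:,::-1],(800,600),interpolation=cv2.INTER_CUBIC))
    print(n,s["fx"],s["fy"],s["cx"],s["cy"],s["k1"],np.round(s["extrinsics"],4).tolist())
print(robot.sense())
E
```

```text
pics
top 404.0855072556667 404.0855072556667 277.3710067533827 212.19918514699825 -0.08069861587242202 [[-0.0184, -0.9998, 0.0, 0.1223], [-0.9796, 0.018, -0.2004, 0.547], [0.2003, -0.0037, -0.9797, 0.8797], [0.0, 0.0, 0.0, 1.0]]
side 474.14952677221487 474.14952677221487 284.68204760080835 210.99126310679202 0.05574282220114745 [[-0.9972, -0.0741, -0.0102, 0.5457], [-0.0356, 0.5897, -0.8068, 0.004], [0.0658, -0.8042, -0.5907, 1.1831], [0.0, 0.0, 0.0, 1.0]]
{'time_s': 0.1, 'joint_positions': array([-1.50431903e+00,  1.81488303e-01,  1.60784865e+00, -1.45578733e-05,
        1.35381242e+00, -2.06305239e-01]), 'dq': array([ 0.00044295, -0.00163025, -0.0016015 , -0.00044649,  0.00104329,
       -0.0015175 ]), 'tau': array([ 4.48379651e-04, -4.34820592e+01, -3.42696512e+01,  7.04502594e-02,
        3.41035367e-02, -4.00969293e-05]), 'position': array([ 0.15489283, -0.55330025,  0.25991678]), 'orientation': array([-3.14006604e+00, -3.04975394e-04,  2.72785446e-01]), 'ft_force': array([-0.25852589,  0.30839835,  0.15552679]), 'wrist_torque': array([ 0.02556784, -0.05744872,  0.07197141]), 'grasp_force': 0.0, 'width': 0.0885078203717665}
```

View pics/top0.png

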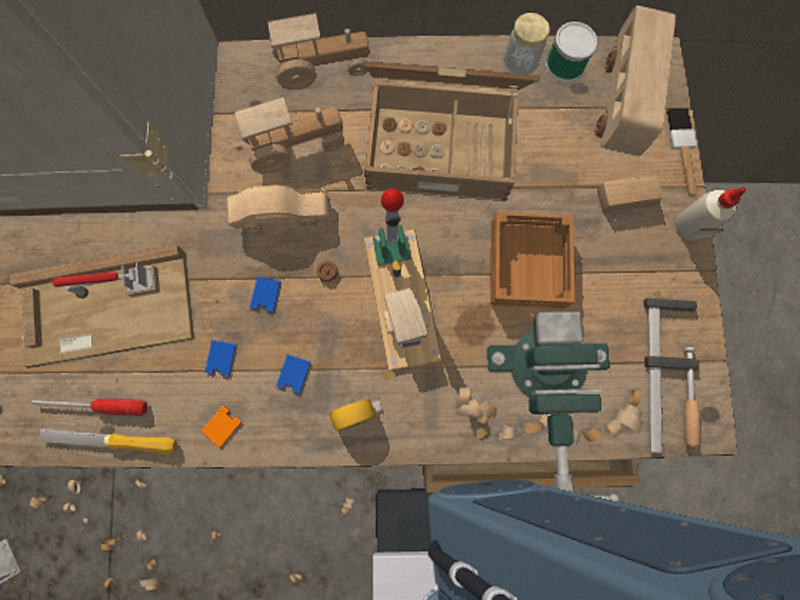

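View pics/side0.png

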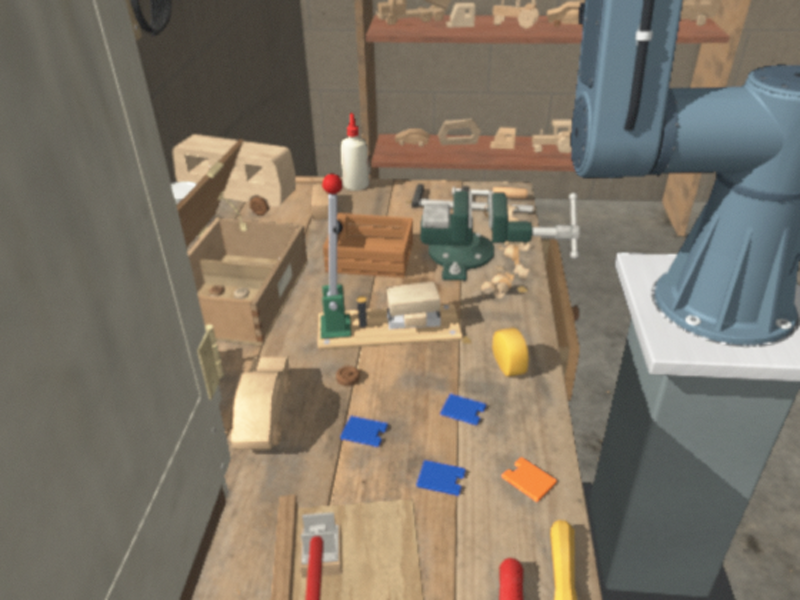

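The top view shows three blue shims at (265,294), (220,358) and (293,374). The orange look-alike is at (222,426), so it is excluded by colour. The packing block is at (406,316), the knob at (392,200) and the crate at (533,258). A similar loose block at (630,192) is not on the workpiece. I'll confirm this in one enlarged crop and measure.

```bash
cat > h.py <<'E'
import numpy as np,cv2
from scipy.optimize import least_squares
from station import robot
def undist(s,uv):
    K=np.array([[s["fx"],0,s["cx"]],[0,s["fy"],s["cy"]],[0,0,1.]])
    return cv2.undistortPoints(np.float64(uv).reshape(-1,1,2),K,np.array([s["k1"],0,0,0.])).reshape(-1,2)
def ray(s,uv):
    E=s["extrinsics"];R,t=E[:3,:3],E[:3,3]
    d=np.c_[undist(s,uv),np.ones(len(np.reshape(uv,(-1,2))))]@R
    return -R.T@t,d
def atz(s,uv,z):
    c,d=ray(s,uv); return c+d*((z-c[2])/d[:,2])[:,None]
def proj(s,P):
    E=s["extrinsics"];p=np.reshape(P,(-1,3))@E[:3,:3].T+E[:3,3]
    q=p[:,:2]/p[:,2:];q=q*(1+s["k1"]*(q**2).sum(1))[:,None]
    return q*[s["fx"],s["fy"]]+[s["cx"],s["cy"]]
def tri(s1,p1,s2,p2):
    c1,d1=ray(s1,p1);c2,d2=ray(s2,p2);A=np.c_[d1[0],-d2[0]]
    t=np.linalg.lstsq(A,c2-c1,rcond=None)[0]
    a,b=c1+d1[0]*t[0],c2+d2[0]*t[1];return (a+b)/2,np.linalg.norm(a-b)
def mask(s,lo,hi):
    return cv2.inRange(cv2.cvtColor(s["img"],cv2.COLOR_RGB2HSV),np.array(lo),np.array(hi))
def blobs(m,amin=60):
    c,_=cv2.findContours(m,cv2.RETR_EXTERNAL,cv2.CHAIN_APPROX_NONE)
    return [x.reshape(-1,2).astype(float) for x in c if cv2.contourArea(x)>amin]
def shims(s,z=0.006):
    out=[]
    for b in blobs(mask(s,(100,120,50),(130,255,255))):
        P=atz(s,b,z)[:,:2]; (c,wh,a)=cv2.minAreaRect((P*1000).astype(np.float32))
        if wh[0]<wh[1]: a+=90
        out.append((np.round(c,1),np.round(wh,1),round(a,1),np.round(b.mean(0))))
    return out
E
python3 - <<'E'
from h import *
T=robot.snapshot("top");S=robot.snapshot("side")
np.savez("s0.npz",T=T["img"],S=S["img"])
for s in(T,S):
    for r in shims(s):print(r)
    for b in blobs(mask(s,(0,150,80),(6,255,255)),40):print("red",cv2.minEnclosingCircle(b.astype(np.float32)))
a=cv2.resize(T["img"][130:320,140:320],None,fx=3,fy=3,interpolation=cv2.INTER_CUBIC)  #540x570
b=cv2.resize(S["img"][190:250,215:330],None,fx=2.2,fy=2.2,interpolation=cv2.INTER_CUBIC)
c=np.zeros((600,800,3),np.uint8);c[:570,:540]=a;c[:b.shape[0],545:545+b.shape[1]]=b[:, :255]
cv2.imwrite("pics/crop1.png",c[:,:,::-1])
E
```

```text
(array([442.6, 287.5]), array([41.7, 54.7]), 161.1, array([205., 262.]))
(array([470.9, 412. ]), array([41.7, 53.9]), 169.2, array([154., 250.]))
(array([580.2, 337.8]), array([41.3, 55.2]), 167.9, array([185., 206.]))
red ((82.5, 284.5), 19.506507873535156)
red ((58.5, 193.5), 22.638561248779297)
red ((274.0630187988281, 139.4832000732422), 7.762470245361328)
red ((512.272705078125, 136.61363220214844), 9.871841430664062)
(array([472.5, 413.9]), array([43.1, 54.8]), 168.6, array([309., 334.]))
(array([582.1, 340.3]), array([42.4, 55.7]), 167.7, array([255., 302.]))
(array([444.3, 290. ]), array([42.8, 54.5]), 162.2, array([324., 286.]))
red ((357.5, 405.8928527832031), 15.101335525512695)
red ((218.5, 397.5), 21.96598243713379)
red ((232.2142791748047, 128.07142639160156), 6.86988639831543)
red ((246.0, 87.28571319580078), 7.354122638702393)
```

View pics/crop1.png

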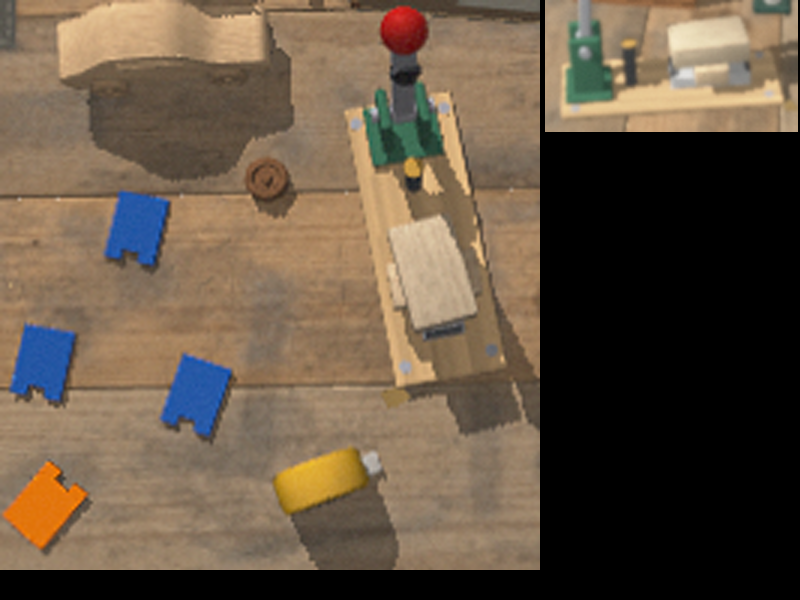

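The crop confirms three blue shims, each with a notch in one short edge, and the orange one apart from them. The block sits on the workpiece under the raised bar. Its top-face corners in the crop are about (390,228), (440,215), (476,316) and (422,333). The base plate corners are (345,112), (450,93), (507,372) and (398,388).

```bash
python3 - <<'E'
from h import *
T=robot.snapshot("top");S=robot.snapshot("side")
N=lambda p:np.array(p,float)/3+[140,130]-1/3
pl=atz(T,N([(345,112),(450,93),(507,372),(398,388)]),.01);print("plate",np.round(pl*1000,0)[:,:2].tolist())
(c,wh,a)=cv2.minAreaRect((pl[:,:2]*1000).astype(np.float32));print(c,wh,a)
k,e=tri(T,(274.06,139.48),S,(232.21,128.07));print("knob",k,e)
# fixture fit: knob at fixture (116,0) ; plate direction
l=(pl[0]+pl[1]-pl[2]-pl[3])[:2];yaw=np.arctan2(l[1],l[0]);print("yaw",yaw,np.degrees(yaw))
u=np.array([np.cos(yaw),np.sin(yaw)]);print("origin from knob",k[:2]-.116*u)
pm=pl[:,:2].mean(0);v=np.array([-u[1],u[0]]);print("knob in plate frame",(k[:2]-pm)@u,(k[:2]-pm)@v)
for z in(.070,.075,.08):
    b=atz(T,N([(390,228),(440,215),(476,316),(422,333)]),z)[:,:2]*1000
    (c,wh,a)=cv2.minAreaRect(b.astype(np.float32));print(z,"block",np.round(c,1),np.round(wh,1),a, b.mean(0))
m=mask(T,(8,100,60),(14,255,200));
for b in blobs(m,300):
    print("crate?",b.mean(0),cv2.minAreaRect((atz(T,b,.055)[:,:2]*1000).astype(np.float32)))
cr=atz(T,np.array([(495,214),(575,214),(574,303),(492,303)])*.7,.055)*1000;print("crate",cr[:,:2].round(),cr.mean(0))
b=cv2.resize(S["img"][190:260,215:335],None,fx=6.5,fy=6.5,interpolation=cv2.INTER_CUBIC)
cv2.imwrite("pics/side_fix.png",b[:,:,::-1])
E
```

```text
plate [[674.0, 166.0], [689.0, 79.0], [456.0, 39.0], [445.0, 126.0]]
(565.30517578125, 102.7752456665039) (236.27114868164062, 88.76527404785156) 9.68272590637207
knob [0.64257181 0.11658525 0.27152223] 0.0016311960149013585
yaw 0.17123357202260484 9.810960987844668
origin from knob [0.52826828 0.09681908]
knob in plate frame 0.07756588728620321 0.000706335505296655
0.07 block [527.2  98.3] [84.1 42.5] 16.508615493774414 [526.67035711  98.40002092]
0.075 block [526.1  97.8] [83.6 42.3] 15.716320991516113 [525.75626241  98.49572931]
0.08 block [525.3  98.5] [83.1 42.1] 16.508621215820312 [524.84216771  98.5914377 ]
crate? [364.86280488 190.68597561] ((608.6791381835938, -96.26953887939453), (173.35032653808594, 188.39996337890625), 86.34370422363281)
crate [[ 699.  -57.]
 [ 697. -193.]
 [ 544. -178.]
 [ 547.  -43.]] [ 621.84405275 -117.70434946   55.        ]
```

View pics/side_fix.png

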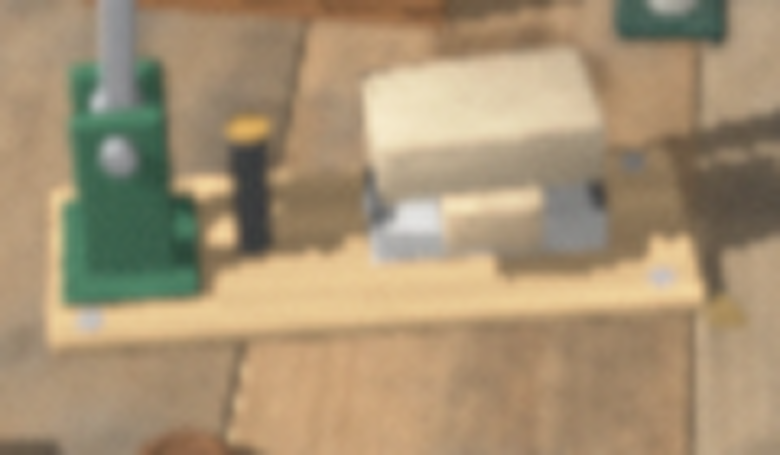

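The side crop shows the block's top face at about (365,80), (578,48), (605,130) and (370,150), tilted up like a lid over the pale workpiece. The workpiece sits between metal cheeks at (440-540, 190-245). I'll fit the block's box model in both views.

```bash
python3 - <<'E'
from h import *
T=robot.snapshot("top");S=robot.snapshot("side")
N=lambda p:np.array(p,float)/3+[140,130]-1/3
M=lambda p:np.array(p,float)/6.5+[215,190]-.42
# order: (+x,+y),(+x,-y),(-x,-y),(-x,+y)
t=N([(390,228),(440,215),(476,316),(422,333)]);s=M([(370,150),(364,80),(578,48),(605,130)])
sb=M([(385,198),(603,180)]) # lower edge near side
for i in range(4):
    p,e=tri(T,t[i],S,s[i]);print(np.round(p*1000,1),round(e*1000,1))
L=np.array([(40,25,0),(40,-25,0),(-40,-25,0),(-40,25,0),(40,25,-25),(-40,25,-25)])/1000
def pts(q):
    c,sn=np.cos(q[3]),np.sin(q[3]);return L@np.array([[c,sn,0],[-sn,c,0],[0,0,1]])+q[:3]
def f(q):
    P=pts(q);return np.r_[(proj(T,P[:4])-t).ravel(),(proj(S,P)-np.r_[s,sb]).ravel()]
r=least_squares(f,[.526,.098,.075,.2],loss="soft_l1");print(np.round(r.x,4),np.degrees(r.x[3]));print(f(r.x).reshape(-1,2).round(1).tolist())
R=cv2.Rodrigues
q=robot.sense();print(q["position"],q["orientation"])
E
```

```text
[564.5 129.5  69.3] 5.0
[571.7  91.3  72.5] 2.0
[494.9  65.9  71.9] 4.4
[483.6 106.6  65.1] 4.2
[0.5289 0.0972 0.0705 0.235 ] 13.465097837301753
[[-0.6, -0.1], [3.9, -1.2], [1.0, -1.3], [-2.5, -1.5], [2.1, 0.2], [-0.0, -1.5], [0.5, 0.1], [0.6, -0.3], [0.0, 1.6], [0.7, 0.7]]
[ 0.15492965 -0.55366915  0.26056463] [-3.14133941e+00 -5.22357897e-05  2.72793125e-01]
```

```bash
cat > g.py <<'E'
import sys,numpy as np
from scipy.spatial.transform import Rotation as Ro
from station import robot
s=robot.sense();R0=Ro.from_euler("xyz",s["orientation"])
print("t",round(s["time_s"],2),"pos",np.round(s["position"]*1000,1),"rpy",np.degrees(s["orientation"]).round(2),"F",s["ft_force"].round(1),"w",round(s["width"]*1000,1),"g",round(s["grasp_force"],1))
for a in sys.argv[1:]:
    x,y,z,yaw=map(float,a.split(","))
    R=Ro.from_euler("xyz",[180,0,yaw],degrees=True)
    print(a,"->",R0.inv().apply(np.array([x,y,z])-s["position"]*1000).round(1),np.degrees((R0.inv()*R).as_rotvec()).round(2))
E
python3 g.py 527,98,200,14 527,98,72,14
```

```text
t 0.4 pos [ 154.9 -553.7  260.6] rpy [-179.99   -0.     15.63] F [-0.6  0.3 -0.4] w 88.2 g 0.0
527,98,200,14 -> [ 533.9 -527.3   60.7] [-0.01 -0.    1.63]
527,98,72,14 -> [ 533.9 -527.3  188.7] [-0.01 -0.    1.63]
```

arm_command:
  plan:
    - [[534,-527,61,0,0,1.6],[534,-527,61,0,0,1.6],[534,-527,61,0,0,1.6],[534,-527,61,0,0,1.6],[534,-527,61,0,0,1.6],[534,-527,61,0,0,1.6],[534,-527,61,0,0,1.6],[534,-527,61,0,0,1.6],[534,-527,61,0,0,1.6],[534,-527,61,0,0,1.6],[534,-527,61,0,0,1.6],[534,-527,61,0,0,1.6],[534,-527,61,0,0,1.6],[534,-527,61,0,0,1.6],[534,-527,61,0,0,1.6],[534,-527,61,0,0,1.6],[534,-527,61,0,0,1.6],[534,-527,61,0,0,1.6],[534,-527,61,0,0,1.6],[534,-527,61,0,0,1.6]]
  gripper: 0

```text
time_s: 2.4
position: [0.5271, 0.0963, 0.2001]
orientation: [3.141, -0.0, 0.243]
ft_force: [-0.4, -0.2, 0.1]
width: 0.088
grasp_force: 0.0
```

arm_command:
  plan:
    - [[0,-1,40,0,0,0],[0,-1,80,0,0,0],[0,-1,100,0,0,0],[0,-1,115,0,0,0],[0,-1,122,0,0,0],[0,-1,128,0,0,0],[0,-1,128,0,0,0],[0,-1,128,0,0,0]]

```text
time_s: 3.2
position: [0.5277, 0.0985, 0.0726]
orientation: [3.141, -0.002, 0.245]
ft_force: [-0.1, 0.6, -0.4]
width: 0.0882
grasp_force: 0.0
```

arm_command:
  plan:
    - [[0,0,0,0,0,0],[0,0,0,0,0,0],[0,0,0,0,0,0],[0,0,0,0,0,0],[0,0,0,0,0,0],[0,0,0,0,0,0],[0,0,0,0,0,0],[0,0,0,0,0,0],[0,0,0,0,0,0],[0,0,0,0,0,0]]
  gripper: 255
  newtons: 15

```text
time_s: 4.2
position: [0.527, 0.0986, 0.0718]
orientation: [3.142, -0.0, 0.245]
ft_force: [-0.9, 0.5, 1.5]
width: 0.0495
grasp_force: 15.0
```

arm_command:
  plan:
    - [[0,0,-3,0,0,0],[0,0,-6,0,0,0],[0,0,-15,0,0,0],[0,0,-40,0,0,0],[0,0,-80,0,0,0],[0,0,-100,0,0,0],[0,0,-100,0,0,0]]
  newtons: 25

```text
time_s: 4.9
position: [0.5294, 0.0986, 0.1758]
orientation: [3.14, -0.007, 0.245]
ft_force: [-0.2, 0.0, -0.6]
width: 0.0499
grasp_force: 25.0
```

```bash
python3 g.py 622,-118,172,-4 622,-118,50,-4
```

```text
t 4.9 pos [529.4  98.6 175.8] rpy [179.88  -0.42  14.03] F [-0.2  0.  -0.6] w 49.9 g 25.0
622,-118,172,-4 -> [ 37.3 232.6   4.6] [ 0.05 -0.43 18.03]
622,-118,50,-4 -> [ 36.4 232.3 126.6] [ 0.05 -0.43 18.03]
```

arm_command:
  plan:
    - [[38,233,0,0,0,18],[38,233,0,0,0,18],[38,233,0,0,0,18],[38,233,0,0,0,18],[38,233,0,0,0,18],[38,233,0,0,0,18],[38,233,0,0,0,18],[38,233,40,0,0,18],[38,233,80,0,0,18],[38,233,110,0,0,18],[38,233,120,0,0,18],[38,233,122,0,0,18],[38,233,122,0,0,18]]

```text
time_s: 6.2
position: [0.6209, -0.1176, 0.0507]
orientation: [3.141, -0.001, -0.068]
ft_force: [0.7, 0.2, -0.1]
width: 0.0498
grasp_force: 25.0
```

```bash
python3 g.py; python3 - <<'E'
from h import *
T=robot.snapshot("top");cv2.imwrite("pics/t2.png",cv2.resize(T["img"][100:320,150:430],(800,600))[:,:,::-1])
E
```

```text
t 6.2 pos [ 620.9 -117.6   50.7] rpy [ 1.7998e+02 -6.0000e-02 -3.9100e+00] F [ 0.7  0.2 -0.1] w 49.8 g 25.0
```

View pics/t2.png

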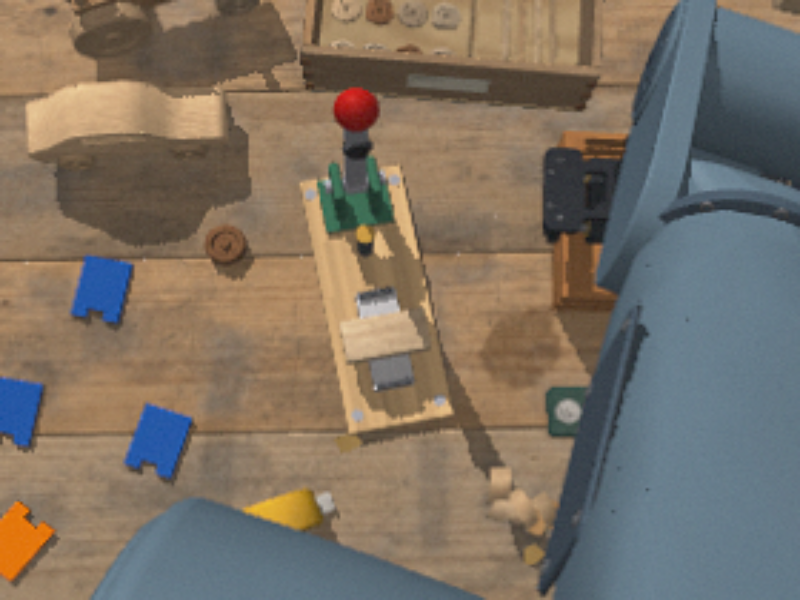

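The view shows the block held in the crate area at the right. On the fixture, the pale workpiece at (383,335) appears to lie across the fixture rather than along it. I'll drop the block, then enlarge both views.

arm_command:
  plan:
    - [[0,0,0,0,0,0],[0,0,0,0,0,0],[0,0,0,0,0,0],[0,0,0,0,0,0],[0,0,-40,0,0,0],[0,0,-80,0,0,0],[0,0,-120,0,0,0],[0,0,-120,0,0,0]]
  gripper: 55

```text
time_s: 7.05
position: [0.624, -0.1196, 0.177]
orientation: [3.138, -0.011, -0.069]
ft_force: [1.1, -0.1, 0.3]
width: 0.0691
grasp_force: 0.0
```

```bash
python3 - <<'E'
from h import *
T=robot.snapshot("top");S=robot.snapshot("side")
a=cv2.resize(T["img"][180:260,255:315],None,fx=6,fy=6,interpolation=cv2.INTER_CUBIC)
b=cv2.resize(S["img"][200:250,255:330],None,fx=5.3,fy=5.3,interpolation=cv2.INTER_CUBIC)
d=cv2.resize(T["img"][135:235,330:420],None,fx=3,fy=3)
print(a.shape,b.shape,d.shape)
c=np.zeros((600,800,3),np.uint8);c[:480,:360]=a;c[:b.shape[0],370:370+b.shape[1]]=b;c[290:590,370:640]=d
cv2.imwrite("pics/c3.png",c[:,:,::-1])
E
```

```text
(480, 360, 3) (265, 398, 3) (300, 270, 3)
```

View pics/c3.png

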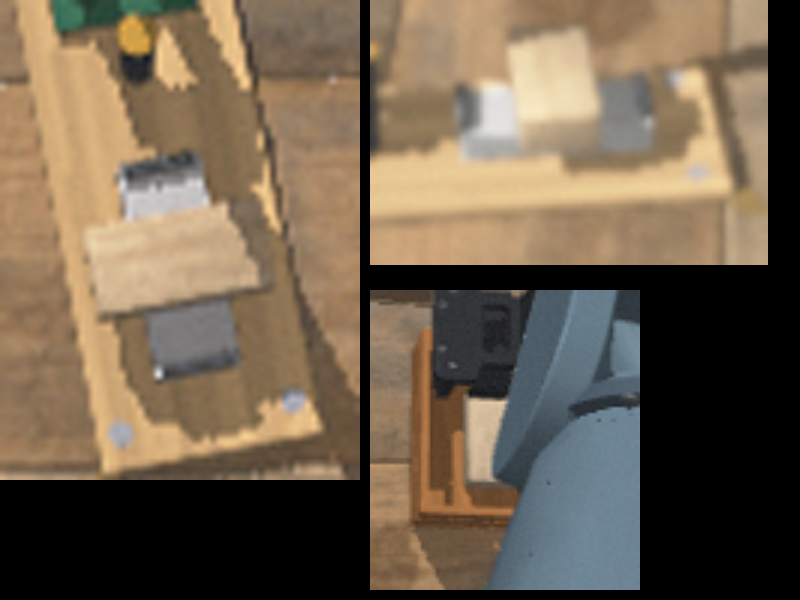

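The crop shows the block resting on the crate floor. The workpiece, at (175,258) in the crop, lies neatly centred but crosswise on the metal table. The first pictures show it the same way (about 36 mm of wood in the side view), so that was how it started and it stays as it is. I'll use shims A (185,206) and B (154,250), since C is close to the tape measure.

```bash
python3 g.py 430,60,180,-4 581,339,120,-12.2 581,339,24,-12.2
```

```text
t 7.15 pos [ 620.9 -118.5  171. ] rpy [ 1.7995e+02 -1.5000e-01 -3.9800e+00] F [-0.2  0.5 -0.3] w 69.4 g 0.0
430,60,180,-4 -> [-202.8 -164.8   -9.6] [ 0.05 -0.15  0.02]
581,339,120,-12.2 -> [ -71.7 -453.7   50.5] [ 0.04 -0.15  8.22]
581,339,24,-12.2 -> [ -71.9 -453.8  146.5] [ 0.04 -0.15  8.22]
```

arm_command:
  plan:
    - [[-203,-165,-9,0,0,0],[-203,-165,-9,0,0,0],[-203,-165,-9,0,0,0],[-203,-165,-9,0,0,0],[-203,-165,-9,0,0,0],[-203,-165,-9,0,0,0],[-203,-165,-9,0,0,0],[-72,-454,0,0,0,8.2],[-72,-454,0,0,0,8.2],[-72,-454,0,0,0,8.2],[-72,-454,0,0,0,8.2],[-72,-454,0,0,0,8.2],[-72,-454,0,0,0,8.2],[-72,-454,0,0,0,8.2],[-72,-454,0,0,0,8.2],[-72,-454,50,0,0,8.2],[-72,-454,90,0,0,8.2],[-72,-454,110,0,0,8.2],[-72,-454,110,0,0,8.2],[-72,-454,110,0,0,8.2]]

```text
time_s: 9.15
position: [0.5806, 0.3384, 0.0594]
orientation: [3.141, 0.001, -0.214]
ft_force: [-0.0, -0.1, -0.6]
width: 0.0691
grasp_force: 0.0
```

```bash
python3 - <<'E'
from station import robot
robot.snapshot("top")
E
python3 g.py 581,339,23.3,-12.2
```

```text
t 9.2 pos [581.4 338.9  60.8] rpy [-1.7995e+02 -9.0000e-02 -1.2240e+01] F [-0.5  0.  -0.3] w 69.2 g 0.0
581,339,23.3,-12.2 -> [-0.4  0.1 37.5] [-0.05 -0.09 -0.04]
```

arm_command:
  plan:
    - [[0,0,20,0,0,0],[0,0,30,0,0,0],[0,0,36,0,0,0],[0,0,36,0,0,0],[0,0,36,0,0,0],[0,0,36,0,0,0]]

```text
time_s: 9.8
position: [0.5805, 0.3399, 0.0246]
orientation: [-3.141, -0.001, -0.212]
ft_force: [0.4, -1.0, 0.2]
width: 0.0689
grasp_force: 0.0
```

arm_command:
  plan:
    - [[0,0,0.3,0,0,0],[0,0,0.6,0,0,0],[0,0,0.6,0,0,0]]

```text
time_s: 10.1
position: [0.58, 0.3397, 0.0233]
orientation: [-3.141, -0.0, -0.212]
ft_force: [0.1, 0.4, -0.3]
width: 0.0694
grasp_force: 0.0
```

arm_command:
  plan:
    - [[0,0,0,0,0,0],[0,0,0,0,0,0],[0,0,0,0,0,0],[0,0,0,0,0,0],[0,0,0,0,0,0],[0,0,0,0,0,0]]
  gripper: 255
  newtons: 12

```text
time_s: 10.7
position: [0.5799, 0.3397, 0.0231]
orientation: [3.142, 0.0, -0.212]
ft_force: [-0.3, -0.3, -0.1]
width: 0.0417
grasp_force: 12.0
```

arm_command:
  plan:
    - [[0,0,-10,0,0,0],[0,0,-50,0,0,0],[0,0,-77,0,0,0],[0,0,-77,0,0,0],[0,0,-77,0,0,0]]

```text
time_s: 11.2
position: [0.5804, 0.3399, 0.1013]
orientation: [-3.141, -0.002, -0.212]
ft_force: [-0.5, 0.0, -0.9]
width: 0.0415
grasp_force: 12.0
```

```bash
python3 - <<'E'
from h import *
T=robot.snapshot("top")
for z in(.006,.085):
    for r in shims(T,z):print(z,r)
# refined fixture: workpiece & plate in the picture without block
m=mask(T,(10,30,120),(25,140,255))
m[:, :265]=0;m[:, 305:]=0;m[:205]=0;m[245:]=0
for b in blobs(m,60):print("wood",b.mean(0),cv2.minAreaRect((atz(T,b,.047)[:,:2]*1000).astype(np.float32)))
print("corners",(atz(T,np.array([(85,230),(228,205),(268,285),(103,316)])/6+[255,180]-.4,.047)[:,:2]*1000).round(1).tolist())
E
python3 g.py 528,97,100,9.8
```

```text
0.006 (array([443.6, 287.2]), array([41.8, 53.9]), 161.1, array([205., 261.]))
0.085 (array([436.9, 273.1]), array([38.4, 49.5]), 161.1, array([205., 261.]))
wood [284.35 221.6 ] ((521.8687744140625, 95.96172332763672), (91.43297576904297, 91.88957214355469), 88.94898986816406)
corners [[537.6, 132.4], [546.5, 76.7], [514.7, 62.0], [503.8, 126.0]]
t 11.25 pos [579.4 339.5  99.7] rpy [ 1.7998e+02  4.0000e-02 -1.2170e+01] F [-0.2  0.1 -0.5] w 41.8 g 12.0
528,97,100,9.8 -> [ 9.000e-01  2.479e+02 -2.000e-01] [ 1.000e-02  4.000e-02 -2.197e+01]
```

arm_command:
  plan:
    - [[1,248,0,0,0,-22],[1,248,0,0,0,-22],[1,248,0,0,0,-22],[1,248,0,0,0,-22],[1,248,0,0,0,-22],[1,248,0,0,0,-22],[1,248,0,0,0,-22],[1,248,10,0,0,-22],[1,248,18,0,0,-22],[1,248,18,0,0,-22],[1,248,18,0,0,-22]]

```text
time_s: 12.35
position: [0.5281, 0.098, 0.0813]
orientation: [-3.141, 0.001, 0.173]
ft_force: [-0.2, -0.8, -0.3]
width: 0.0415
grasp_force: 12.0
```

```bash
python3 g.py 528,97,80,9.8
```

```text
t 12.35 pos [528.1  98.   81.3] rpy [-1.7998e+02  8.0000e-02  9.9200e+00] F [-0.2 -0.8 -0.3] w 41.5 g 12.0
528,97,80,9.8 -> [-0.3  1.   1.3] [-0.02  0.08  0.12]
```

arm_command:
  plan:
    - [[0,1,3,0,0,0],[0,1,6,0,0,0],[0,1,7,0,0,0],[0,1,8,0,0,0],[0,1,8,0,0,0]]

```text
time_s: 12.85
position: [0.5288, 0.096, 0.0741]
orientation: [-3.142, 0.0, 0.171]
ft_force: [-0.4, -0.4, -0.5]
width: 0.0418
grasp_force: 12.0
```

arm_command:
  plan:
    - [[0,0,0.5,0,0,0],[0,0,1,0,0,0],[0,0,1.5,0,0,0],[0,0,2,0,0,0]]

```text
time_s: 13.25
position: [0.5288, 0.096, 0.0721]
orientation: [-3.142, -0.0, 0.172]
ft_force: [-0.9, 0.1, -0.6]
width: 0.0419
grasp_force: 12.0
```

arm_command:
  plan:
    - [[0,0,0.5,0,0,0],[0,0,1,0,0,0],[0,0,1.5,0,0,0],[0,0,1.5,0,0,0]]

```text
time_s: 13.65
position: [0.5287, 0.0961, 0.0705]
orientation: [-3.142, 0.0, 0.172]
ft_force: [-1.0, 0.6, 0.0]
width: 0.0417
grasp_force: 12.0
```

arm_command:
  plan:
    - [[0,0,0.3,0,0,0],[0,0,0.6,0,0,0],[0,0,1,0,0,0]]

```text
time_s: 13.95
position: [0.5288, 0.096, 0.0696]
orientation: [3.142, -0.0, 0.172]
ft_force: [-0.6, -0.3, -0.0]
width: 0.0416
grasp_force: 12.0
```

arm_command:
  plan:
    - [[0,0,0.3,0,0,0],[0,0,0.6,0,0,0],[0,0,1,0,0,0]]

```text
time_s: 14.25
position: [0.5289, 0.0961, 0.0695]
orientation: [3.142, 0.0, 0.172]
ft_force: [-5.8, -0.0, 12.7]
width: 0.0422
grasp_force: 12.0
```

Contact came at TCP z = 69.5 mm, against 23.2 mm on the bench. The workpiece top is therefore about 46.3 mm and the gap about 8.2 mm. One 6 mm shim is too little, so two are needed (12 mm). Releasing the first one.

arm_command:
  plan:
    - [[0,0,-0.7,0,0,0],[0,0,-0.7,0,0,0]]

```text
time_s: 14.45
position: [0.529, 0.0961, 0.0695]
orientation: [3.142, -0.001, 0.172]
ft_force: [-1.0, 0.6, 4.0]
width: 0.0413
grasp_force: 12.0
```

arm_command:
  plan:
    - [[0,0,0,0,0,0],[0,0,0,0,0,0],[0,0,0,0,0,0],[0,0,0,0,0,0],[0,0,-10,0,0,0],[0,0,-50,0,0,0],[0,0,-80,0,0,0],[0,0,-80,0,0,0],[0,0,-80,0,0,0]]
  gripper: 80

```text
time_s: 15.35
position: [0.5293, 0.0961, 0.1504]
orientation: [3.141, -0.002, 0.172]
ft_force: [-0.1, -0.0, -0.7]
width: 0.0605
grasp_force: 0.0
```

```bash
python3 g.py 471.7,413,120,-11 471.7,413,24,-11
```

```text
t 15.35 pos [529.3  96.1 150.4] rpy [ 1.7997e+02 -1.3000e-01  9.8400e+00] F [-0.1 -0.  -0.7] w 60.5 g 0.0
471.7,413,120,-11 -> [  -2.7 -322.1   30.3] [ 0.   -0.13 20.84]
471.7,413,24,-11 -> [  -2.9 -322.2  126.3] [ 0.   -0.13 20.84]
```

arm_command:
  plan:
    - [[-3,-322,0,0,0,20.8],[-3,-322,0,0,0,20.8],[-3,-322,0,0,0,20.8],[-3,-322,0,0,0,20.8],[-3,-322,0,0,0,20.8],[-3,-322,0,0,0,20.8],[-3,-322,0,0,0,20.8],[-3,-322,0,0,0,20.8],[-3,-322,0,0,0,20.8],[-3,-322,50,0,0,20.8],[-3,-322,90,0,0,20.8],[-3,-322,110,0,0,20.8],[-3,-322,110,0,0,20.8],[-3,-322,110,0,0,20.8]]

```text
time_s: 16.75
position: [0.4713, 0.4115, 0.0392]
orientation: [3.141, 0.001, -0.193]
ft_force: [-0.0, 0.9, 0.5]
width: 0.0604
grasp_force: 0.0
```

```bash
python3 - <<'E'
from h import *
T=robot.snapshot("top");S=robot.snapshot("side")
for s in(T,S):
    for z in(.006,.052):
        for r in shims(s,z):print(z,r)
E
python3 g.py 471.7,413,23.3,-11
```

```text
0.006 (array([442.6, 287.5]), array([41.7, 54.7]), 161.1, array([205., 262.]))
0.006 (array([474.5, 414.1]), array([21.1, 30.6]), 168.1, array([153., 248.]))
0.006 (array([538.2,  94. ]), array([58.1, 43. ]), 10.1, array([285., 221.]))
0.052 (array([438.8, 279.4]), array([39.7, 52.1]), 161.1, array([205., 262.]))
0.052 (array([469.1, 399.9]), array([20.1, 29.1]), 168.1, array([153., 248.]))
0.052 (array([529.8,  95. ]), array([55.3, 40.9]), 10.1, array([285., 221.]))
0.006 (array([553.7,  38.7]), array([20.2, 42.2]), 94.2, array([281., 212.]))
0.052 (array([548., 101.]), array([18.9, 39.5]), 94.2, array([281., 212.]))
t 16.85 pos [472.4 412.8  41.1] rpy [-1.799e+02 -1.200e-01 -1.103e+01] F [-0.1 -0.6  1. ] w 60.3 g 0.0
471.7,413,23.3,-11 -> [-0.7 -0.1 17.8] [-0.1  -0.12 -0.03]
```

arm_command:
  plan:
    - [[0,0,10,0,0,0],[0,0,15,0,0,0],[0,0,15,0,0,0],[0,0,15,0,0,0],[0,0,15,0,0,0]]

```text
time_s: 17.35
position: [0.4709, 0.4129, 0.0245]
orientation: [-3.141, -0.0, -0.191]
ft_force: [-0.1, -0.1, -0.1]
width: 0.0601
grasp_force: 0.0
```

arm_command:
  plan:
    - [[0,0,0.5,0,0,0],[0,0,1.2,0,0,0],[0,0,1.2,0,0,0]]

```text
time_s: 17.65
position: [0.4708, 0.4128, 0.0231]
orientation: [3.142, 0.0, -0.191]
ft_force: [-0.5, 0.5, -0.1]
width: 0.0606
grasp_force: 0.0
```

arm_command:
  plan:
    - [[0,0,0,0,0,0],[0,0,0,0,0,0],[0,0,0,0,0,0],[0,0,0,0,0,0],[0,0,0,0,0,0],[0,0,0,0,0,0]]
  gripper: 255
  newtons: 12

```text
time_s: 18.25
position: [0.4709, 0.4128, 0.0231]
orientation: [-3.142, -0.0, -0.191]
ft_force: [-1.1, 0.5, -0.8]
width: 0.0418
grasp_force: 12.0
```

arm_command:
  plan:
    - [[0,0,-10,0,0,0],[0,0,-50,0,0,0],[0,0,-87,0,0,0],[0,0,-87,0,0,0],[0,0,-87,0,0,0]]

```text
time_s: 18.75
position: [0.4716, 0.4133, 0.112]
orientation: [-3.139, -0.002, -0.191]
ft_force: [0.3, -0.2, -1.5]
width: 0.0419
grasp_force: 12.0
```

```bash
python3 g.py 529,96,110,9.8; sleep 0; python3 - <<'E'
from station import robot
robot.snapshot("top")
E
python3 g.py 529,96,110,9.8
```

```text
t 18.75 pos [471.6 413.3 112. ] rpy [-1.7988e+02 -1.4000e-01 -1.0970e+01] F [ 0.3 -0.2 -1.5] w 41.9 g 12.0
529,96,110,9.8 -> [116.7 300.6   1.6] [ -0.09  -0.16 -20.77]
t 18.8 pos [470.7 412.7 110.3] rpy [-1.7999e+02 -1.0000e-02 -1.0970e+01] F [-0.2  0.4 -0.3] w 41.8 g 12.0
529,96,110,9.8 -> [117.5 299.8   0.3] [-0.000e+00 -1.000e-02 -2.077e+01]
```

arm_command:
  plan:
    - [[117,300,0,0,0,-20.8],[117,300,0,0,0,-20.8],[117,300,0,0,0,-20.8],[117,300,0,0,0,-20.8],[117,300,0,0,0,-20.8],[117,300,0,0,0,-20.8],[117,300,0,0,0,-20.8],[117,300,0,0,0,-20.8],[117,300,10,0,0,-20.8],[117,300,20,0,0,-20.8],[117,300,27,0,0,-20.8],[117,300,27,0,0,-20.8],[117,300,27,0,0,-20.8]]

```text
time_s: 20.1
position: [0.5282, 0.0969, 0.0826]
orientation: [-3.141, 0.001, 0.173]
ft_force: [0.4, -0.6, 0.0]
width: 0.0423
grasp_force: 12.0
```

```bash
python3 g.py 529,96,76.5,9.8
```

```text
t 20.1 pos [528.2  96.9  82.6] rpy [-1.7999e+02  6.0000e-02  9.9100e+00] F [ 0.4 -0.6  0. ] w 42.3 g 12.0
529,96,76.5,9.8 -> [0.7 1.  6.1] [-0.01  0.06  0.11]
```

arm_command:
  plan:
    - [[0.5,0.5,3,0,0,0],[0.5,0.5,5,0,0,0],[0.5,0.5,6,0,0,0],[0.5,0.5,6,0,0,0]]

```text
time_s: 20.5
position: [0.5292, 0.0956, 0.0771]
orientation: [-3.142, 0.0, 0.171]
ft_force: [-0.6, 0.7, -0.2]
width: 0.0414
grasp_force: 12.0
```

arm_command:
  plan:
    - [[0,0,0.3,0,0,0],[0,0,0.6,0,0,0],[0,0,0.8,0,0,0]]

```text
time_s: 20.8
position: [0.5293, 0.0956, 0.0764]
orientation: [3.142, -0.0, 0.172]
ft_force: [-0.1, 0.0, -0.9]
width: 0.0415
grasp_force: 12.0
```

arm_command:
  plan:
    - [[0,0,0.2,0,0,0],[0,0,0.4,0,0,0],[0,0,0.6,0,0,0]]

```text
time_s: 21.1
position: [0.5292, 0.0956, 0.0757]
orientation: [3.142, -0.0, 0.172]
ft_force: [-0.5, 0.6, -0.1]
width: 0.0419
grasp_force: 12.0
```

arm_command:
  plan:
    - [[0,0,0.2,0,0,0],[0,0,0.4,0,0,0],[0,0,0.5,0,0,0]]

```text
time_s: 21.4
position: [0.5293, 0.0956, 0.0756]
orientation: [3.142, -0.0, 0.172]
ft_force: [-2.1, 0.1, 6.8]
width: 0.0413
grasp_force: 12.0
```

Contact at 75.6 mm, where 75.4 was expected. Backing off slightly, releasing and checking.

arm_command:
  plan:
    - [[0,0,-0.4,0,0,0],[0,0,-0.4,0,0,0]]

```text
time_s: 21.6
position: [0.5293, 0.0956, 0.0756]
orientation: [3.142, -0.0, 0.172]
ft_force: [-0.8, -0.0, 1.7]
width: 0.0416
grasp_force: 12.0
```

arm_command:
  plan:
    - [[0,0,0,0,0,0],[0,0,0,0,0,0],[0,0,0,0,0,0],[0,0,0,0,0,0],[0,0,-10,0,0,0],[0,0,-50,0,0,0],[0,0,-80,0,0,0],[-80,0,-110,0,0,0],[-160,0,-150,0,0,0],[-160,0,-190,0,0,0],[-160,0,-225,0,0,0],[-160,0,-225,0,0,0],[-160,0,-225,0,0,0],[-160,0,-225,0,0,0],[-160,0,-225,0,0,0]]
  gripper: 80

```text
time_s: 23.1
position: [0.3712, 0.0684, 0.2994]
orientation: [-3.141, 0.002, 0.171]
ft_force: [0.1, 0.1, -0.2]
width: 0.0607
grasp_force: 0.0
```

```bash
python3 - <<'E'
from h import *
T=robot.snapshot("top");S=robot.snapshot("side")
for s,z in((T,.058),(S,.058)):
    for r in shims(s,z):print(z,r)
R=[[b for b in blobs(mask(s,(0,150,80),(6,255,255)),40)] for s in(T,S)]
c=[[np.r_[cv2.minEnclosingCircle(b.astype(np.float32))[0]] for b in r] for r in R]
best=min(((tri(T,a,S,b),a,b) for a in c[0] for b in c[1]),key=lambda q:np.linalg.norm(q[0][0]-[.643,.117,.27]));print(best)
a=cv2.resize(T["img"][120:260,230:330],None,fx=4,fy=4,interpolation=cv2.INTER_CUBIC)
b=cv2.resize(S["img"][190:260,235:335],None,fx=4,fy=4,interpolation=cv2.INTER_CUBIC)
o=np.zeros((600,800,3),np.uint8);o[:560,:400]=a;o[:280,400:]=b
cv2.imwrite("pics/c4.png",o[:,:,::-1])
E
python3 g.py
```

```text
0.058 (array([438.3, 278.3]), array([39.4, 51.8]), 161.1, array([205., 261.]))
0.058 (array([529.3,  94.7]), array([55.4, 41.2]), 9.6, array([286., 220.]))
0.058 (array([445.9, 341.8]), array([39.6, 50.4]), 162.2, array([324., 286.]))
0.058 (array([530.9, 100.1]), array([53.6, 51.6]), 8.2, array([288., 210.]))
((array([0.64260013, 0.11632831, 0.27138504]), np.float64(0.0016637383252042857)), array([274.20001221, 139.5       ]), array([232.21427917, 128.07142639]))
t 23.2 pos [371.1  68.4 299. ] rpy [-179.94    0.18    9.84] F [0.5 0.1 0.8] w 60.5 g 0.0
```

View pics/c4.png

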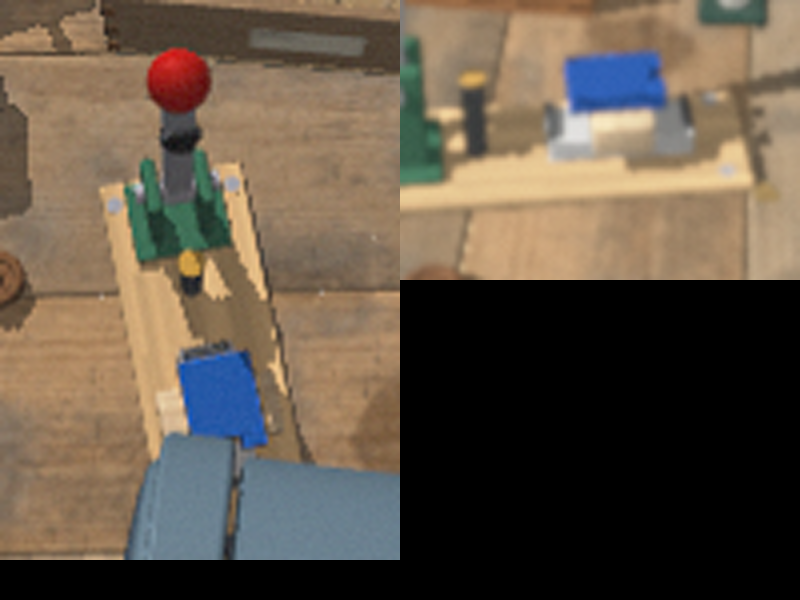

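The crop shows both shims stacked flush and flat on the middle of the workpiece, at (222,395) in the top view. The top one measures (529, 95) with a yaw of 9.6°, and the knob is still up at (643, 116, 271). Next, approach and pinch the knob.

```bash
python3 g.py 643,116.5,274,9.8 603,109.6,274,9.8
```

```text
t 23.2 pos [371.1  68.4 299. ] rpy [-179.94    0.18    9.84] F [0.5 0.1 0.8] w 60.5 g 0.0
643,116.5,274,9.8 -> [276.2  -0.9  24.2] [-0.06  0.18  0.04]
603,109.6,274,9.8 -> [235.6  -0.9  24.3] [-0.06  0.18  0.04]
```

arm_command:
  plan:
    - [[30,-1,25,0,0,0],[80,-1,25,0,0,0],[120,-1,25,0,0,0],[160,-1,25,0,0,0],[200,-1,25,0,0,0],[225,-1,25,0,0,0],[245,-1,25,0,0,0],[260,-1,25,0,0,0],[270,-1,25,0,0,0],[275,-1,25,0,0,0],[275,-1,25,0,0,0],[275,-1,25,0,0,0],[275,-1,25,0,0,0]]

```text
time_s: 24.5
position: [0.6419, 0.1162, 0.2758]
orientation: [3.142, 0.0, 0.172]
ft_force: [-1.0, -0.5, 0.3]
width: 0.0607
grasp_force: 0.0
```

arm_command:
  plan:
    - [[0,0,0,0,0,0],[0,0,0,0,0,0],[0,0,0,0,0,0],[0,0,0,0,0,0],[0,0,0,0,0,0],[0,0,0,0,0,0],[0,0,0,0,0,0],[0,0,0,0,0,0]]
  gripper: 255
  newtons: 15

```text
time_s: 25.3
position: [0.6422, 0.117, 0.2757]
orientation: [-3.14, -0.0, 0.172]
ft_force: [-1.1, 5.1, 1.8]
width: 0.0288
grasp_force: 15.0
```

arm_command:
  plan:
    - [[-10,-1,1,0,0,0],[-20,-1,2.4,0,0,0],[-39,-1,7,0,0,0],[-58,-1,13,0,0,0],[-77,-1,21,0,0,0],[-94,-1,31,0,0,0],[-110,-1,43,0,0,0],[-125,-1,56,0,0,0],[-139,-1,71,0,0,0],[-139,-1,71,0,0,0]]

```text
time_s: 26.3
position: [0.5028, 0.0929, 0.2028]
orientation: [3.141, 0.003, 0.171]
ft_force: [-0.3, 1.5, 0.8]
width: 0.0286
grasp_force: 15.0
```

```bash
python3 g.py 528,96,300,9.8; python3 - <<'E'
from h import *
T=robot.snapshot("top");S=robot.snapshot("side")
a=cv2.resize(T["img"][120:260,230:330],None,fx=4,fy=4,interpolation=cv2.INTER_CUBIC)
b=cv2.resize(S["img"][100:260,215:315],None,fx=3.7,fy=3.7,interpolation=cv2.INTER_CUBIC)
o=np.zeros((600,800,3),np.uint8);o[:560,:400]=a;o[:b.shape[0],410:410+b.shape[1]]=b
cv2.imwrite("pics/c5.png",o[:,:,::-1])
E
```

```text
t 26.3 pos [502.8  92.9 202.8] rpy [179.99   0.18   9.81] F [-0.3  1.5  0.8] w 28.6 g 15.0
528,96,300,9.8 -> [ 25.1   1.3 -97.2] [0.01 0.18 0.01]
```

View pics/c5.png

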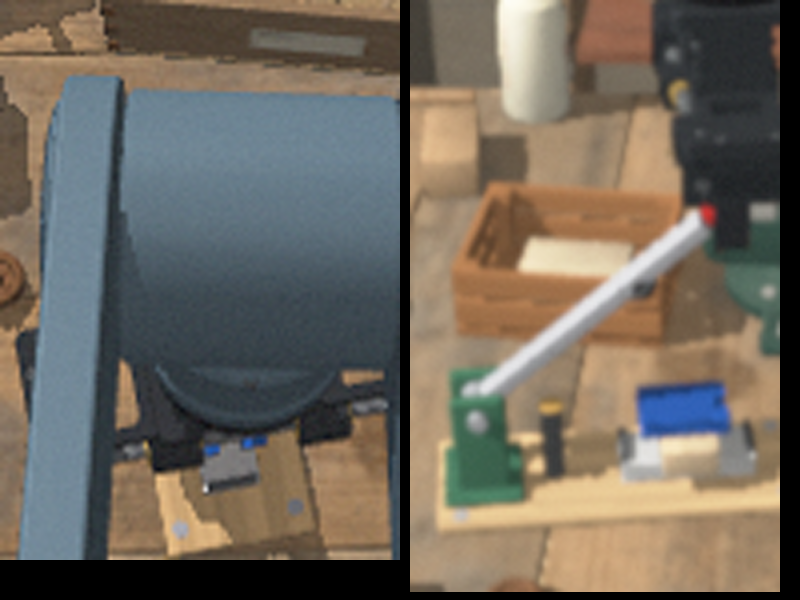

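The bar follows the pinch at about 0.7 rad. The block is visible in the crate and the stack is undisturbed. Continuing down to 0.1 rad.

arm_command:
  plan:
    - [[-12,0,16,0,0,0],[-22.5,0,33,0,0,0],[-31,0,51,0,0,0],[-38,0,70,0,0,0],[-43,0,89,0,0,0],[-45,0,99,0,0,0],[-46,0,109,0,0,0],[-46,0,109,0,0,0],[-46,0,109,0,0,0]]
  newtons: 35

```text
time_s: 27.3
position: [0.4601, 0.0855, 0.0959]
orientation: [3.141, 0.001, 0.172]
ft_force: [-3.0, -0.6, 2.0]
width: 0.0277
grasp_force: 34.8
```

arm_command:
  plan:
    - [[0,0,3,0,0,0],[-0.5,0,6,0,0,0],[-0.5,0,9,0,0,0],[-0.5,0,11,0,0,0],[-0.5,0,11,0,0,0]]

```text
time_s: 27.8
position: [0.4591, 0.0854, 0.0843]
orientation: [3.142, 0.001, 0.172]
ft_force: [-4.5, -2.3, 2.9]
width: 0.0277
grasp_force: 34.8
```

arm_command:
  plan:
    - [[0,0,0.5,0,0,0],[0,0,1,0,0,0],[0,0,1.5,0,0,0],[0,0,1.5,0,0,0]]

```text
time_s: 28.2
position: [0.4591, 0.0854, 0.083]
orientation: [3.141, 0.001, 0.172]
ft_force: [-3.8, -2.4, 2.4]
width: 0.0277
grasp_force: 34.8
```

arm_command:
  plan:
    - [[0,0,0.5,0,0,0],[0,0,1,0,0,0],[0,0,1,0,0,0]]

```text
time_s: 28.5
position: [0.4591, 0.0854, 0.082]
orientation: [3.141, 0.001, 0.172]
ft_force: [-3.5, -2.7, 1.7]
width: 0.0274
grasp_force: 34.8
```

arm_command:
  plan:
    - [[0,0,0.5,0,0,0],[0,0,1,0,0,0],[0,0,1,0,0,0]]

```text
time_s: 28.8
position: [0.4591, 0.0854, 0.081]
orientation: [3.141, 0.001, 0.172]
ft_force: [-3.8, -3.1, 2.4]
width: 0.0276
grasp_force: 34.7
```

arm_command:
  plan:
    - [[0,0,0.5,0,0,0],[0,0,1,0,0,0],[0,0,1,0,0,0]]

```text
time_s: 29.1
position: [0.459, 0.0854, 0.08]
orientation: [3.141, 0.001, 0.172]
ft_force: [-5.5, -2.8, 3.0]
width: 0.0274
grasp_force: 34.7
```

arm_command:
  plan:
    - [[0,0,0.5,0,0,0],[0,0,1,0,0,0],[0,0,1,0,0,0]]

```text
time_s: 29.4
position: [0.459, 0.0854, 0.079]
orientation: [3.141, 0.001, 0.172]
ft_force: [-5.0, -3.3, 3.1]
width: 0.0279
grasp_force: 34.7
```

arm_command:
  plan:
    - [[0,0,0.5,0,0,0],[0,0,1,0,0,0],[0,0,1,0,0,0]]

```text
time_s: 29.7
position: [0.4591, 0.0854, 0.0784]
orientation: [3.141, 0.001, 0.172]
ft_force: [-6.9, -2.7, 7.6]
width: 0.028
grasp_force: 34.3
```

arm_command:
  plan:
    - [[0,0,0.3,0,0,0],[0,0,0.6,0,0,0],[0,0,0.6,0,0,0],[0,0,0.6,0,0,0]]

```text
time_s: 30.1
position: [0.4591, 0.0854, 0.0782]
orientation: [3.141, 0.001, 0.172]
ft_force: [-8.3, -2.9, 11.9]
width: 0.0275
grasp_force: 34.1
```

arm_command:
  plan:
    - [[-0.2,0,0.2,0,0,0],[-0.5,0,0.3,0,0,0],[-0.5,0,0.3,0,0,0],[-0.5,0,0.3,0,0,0]]

```text
time_s: 30.5
position: [0.4591, 0.0854, 0.0782]
orientation: [3.141, 0.0, 0.172]
ft_force: [-7.9, -1.9, 11.8]
width: 0.0278
grasp_force: 34.0
```

```bash
python3 g.py; python3 - <<'E'
from h import *
T=robot.snapshot("top");S=robot.snapshot("side")
b=cv2.resize(S["img"][170:260,215:335],None,fx=6,fy=6,interpolation=cv2.INTER_CUBIC)
cv2.imwrite("pics/c6.png",b[:,:,::-1])
for s in (T,S):
    for r in shims(s,.006):print(r)
E
python3 g.py
```

```text
t 30.5 pos [459.1  85.4  78.2] rpy [179.98   0.     9.84] F [-7.9 -1.9 11.8] w 27.8 g 34.0
(array([442.6, 287.5]), array([41.7, 54.7]), 161.1, array([205., 262.]))
(array([444.2, 289.8]), array([43. , 54.5]), 162.2, array([324., 286.]))
(array([534.5,  39.3]), array([57.9, 34.9]), 8.5, array([288., 212.]))
t 30.6 pos [459.1  85.4  78.2] rpy [179.98   0.     9.84] F [-8.  -3.4 12.6] w 27.5 g 34.0
```

View pics/c6.png

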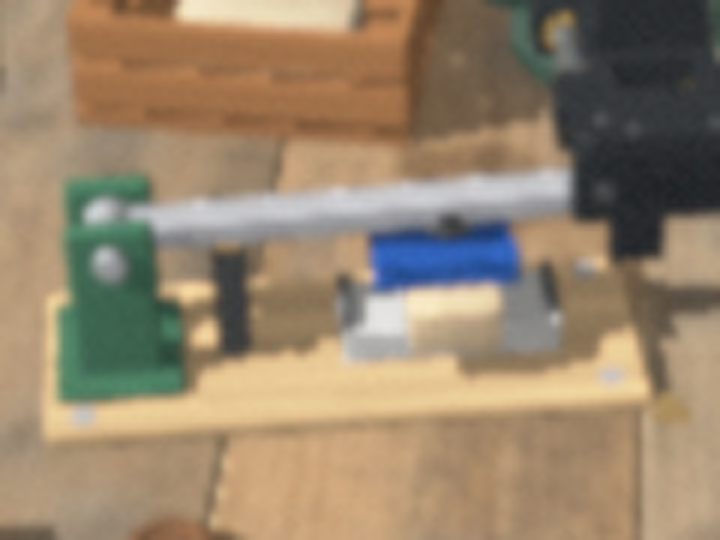

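The nose sits on the blue stack at (450,228), the bar is just above level, and the spare shim and bystanders are untouched. I'll press slightly more to be sure of a firm bite, then hand in.

arm_command:
  plan:
    - [[0,0,0.3,0,0,0],[0,0,0.5,0,0,0],[0,0,0.5,0,0,0],[0,0,0.5,0,0,0],[0,0,0.5,0,0,0],[0,0,0.5,0,0,0]]

```text
time_s: 31.2
position: [0.4591, 0.0854, 0.0779]
orientation: [3.141, -0.0, 0.172]
ft_force: [-9.4, -1.5, 16.1]
width: 0.0277
grasp_force: 33.7
```

```bash
python3 -c "
from station import robot
print(robot.close_job())"
```

```text
the job is handed in; nothing more can be done
None
```

I handed the job in at about 31 s: the packing block is in the crate, two blue shims are stacked on the workpiece (gap about 8 mm), and the arm is holding the bar down on them with about 16 N at the knob, the spare shim still on the bench; the workpiece lay crosswise on its table from the start, not lengthwise as described, and I left it that way.

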